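# Nip up the strap clamp on the engraver's bench

### The arm

A 6-joint arm with a two-finger parallel gripper is mounted at the origin on the work surface. World frame = base frame: x ahead of the robot, y to its left, z up, the work surface at z = 0. Lengths are in m, angles in rad, forces in N, time in s.
With the tool pointing down it reaches from about 0.35 to 0.85 m from the base axis. Payload 8.1 kg.
Tool frame: the origin (TCP) lies on the centre line of the jaws, within the pads' length; the fingertips stand 17 mm ahead of it and the grasp point (between the pads) lies 2 mm behind it; z points along the fingers, y is the line along which they close (so a half turn about z gives the same grasp; the last joint's range is limited). The gripper opens to 93 mm and grips with 3 to 60 N. Pads are 15 mm wide; open, the fingers measure 128 mm over their backs; the gripper's body (75 mm by 188 mm) begins 65 mm behind the grasp point.
Start: joints at [-1.406, 0.13, 1.488, -0, 1.523, -0.085], TCP at [0.148, -0.581, 0.236] pointing down, gripper open.
Joint ranges: [-2.96, 2.96], [-0.89, 2.26], [0.02, 2.5], [-1.34, 4.48], [0, 2.73], [-2.66, 2.66]. Speed limits (rad/s): [2.39, 2.39, 2.79, 3.14, 3.14, 3.14].

### API

Orientations are given as a rotation vector (axis times angle).
In Python, from plant import telemetry, viewer, order gives the robot as it stands.
- The arm moves only by the tool send_rows, never from a script. Its argument "plan" is a list that holds one entry, the list of rows, each a list of 5 numbers: the closure, from -1 (fully open) to 1 (shut), then the shift along the world's x, y, z normalised to -1 to 1, where 1 is 0.2 m, then the turn about the world's z normalised to -1 to 1, where 1 is 60 degrees. A call has 1 to 20 rows; each row is the pose to reach, as a shift and turn from the pose commanded when the call began; what a row does not reach only later rows make up. A row lasts 1/12 s, in which the tool goes at most 41.7 mm and 7.16 degrees, less where a joint would pass 70% of its speed; a pose out of reach is approached as far as the arm can. A call with a number of a shift or a turn outside -1 to 1 is refused whole. A call with a gripper value outside its range is refused whole. The fingers move at their own pace and stop on an object; "force" is the grip in N (left out, the last holds). Time passes only in rows, so rows that repeat a pose let the fingers close. It gives the time, the measured TCP pose, the force, the opening and the grip force at its end, in the units of the state.
- telemetry.read_state(): the state, without advancing time (a new reading comes with each control period).
- viewer.read_camera(name): name is "side" or "top" or "wrist"; returns (picture, depth): 420x560x3 uint8, blue, green, red; 420x560 float32, m along the optical axis (not along the pixel's ray), 0 where there is no reading.
- viewer.calibration(name): a dict with "camera_matrix" (3x3 intrinsics, pixels), "extrinsics" (4x4, takes a point from camera to world coordinates); the wrist camera has in their place "hand_eye" (4x4, takes a point from camera to tool coordinates, whose origin is the TCP and whose axes are the flange's). Camera axes: x right, y up, looking along -z (the intrinsics and any distortion apply to the point x, -y, -z); pixel columns grow to the right and rows downward; lengths in m; the calibration is good to about 2 mm. A picture is of the moment at which its call begins: read the wrist's pose just before it. calibration takes no time and is no camera call.
- order.close_job(): hands the job in; it is judged then, once.
The state is a dict: "t": time; "q": joint angles; "dq": joint speeds; "joint_torque": joint torques, N m; "tool_pos": TCP position; "orientation": TCP orientation; "force": force on the tool from outside, world axes, zero at the start; "wrist_torque": the same for the moment, N m; "opening": finger opening in m; "gripper_force": force on a finger pad.
Only numpy, scipy, OpenCV 4.12 (cv2) and the standard library are available. Lean on these libraries where they do the work, as an engineer would, in place of code of your own. Each camera call takes 0.05 s, during which the arm holds its last target. There are 200 camera calls.

### The job

Tighten the big square nut of the blue strap clamp that holds the brass engraving plate: run it down clockwise with the fingers until you feel it bite on its washer and no further, then use the blue-handled spanner, not the fingers, to tighten it an eighth of a turn (45 degrees) past the bite. Lay the spanner flat on its cork mat again, letting go of it only when it is practically down, and leave the nut tight and all the other things on the bench where they are.

Things in the scene. Friction and masses are not known exactly. Their poses are not given: they have to be found in the camera images.
- clamp: Fixed strap clamp. Origin on the bench under its upright stud; x along the strap, from the stud to the clamped brass plate (away from the robot). Steel foot 165 x 85 mm (x -48 to +118), blue strap on top (x -40 to +76). Stacked on the strap: brass washer (top 50 mm above the bench), square nut (50 to 68 mm); the 16 mm stud ends at 78 mm. All else is lower than 47 mm.
- nut: Steel square nut, 30 x 30 mm, 18 mm high, captive on the stud; origin on the stud axis at its underside, z up. Flats face +-x and +-y; red tick on top at -x. It turns in place, never rising or falling. It starts 1.8 to 2.5 rad short of the bite; clockwise (from above) it turns easily, about 0.05 N m, until it bites. Free to turn back, too.
- washer (a point): Brass washer under the nut, 48 mm across; this point on the stud axis at its top face, z up; x at first 0.45 rad (anticlockwise) from the clamp's x; red tick at -x. At the bite the nut's x axis has come in line with the washer's (within 0.2 rad counts as bitten) and from there this turns with the nut, against about 0.7 N m of friction (after 0.09 rad of springy give), and stays where it is left.
- washer_turn (a joint): How far the washer, and so the bitten nut, has been turned clockwise past the bite, in rad: 0 at the start; an eighth of a turn is 0.785; mechanical end at 2.0.
- spanner: Big open-ended spanner for this nut, blue handle, loose, 0.16 to 0.26 kg, flat on the mat. Origin under the middle of the handle; x towards the jaw, z up. Sleeve 85 mm long (x -43 to +43), 20 wide, 14 high; shank 16 wide; jaw 12 thick, 56 over its prongs, ends at x = 124; gap 33.5 mm with flared mouth, open towards +x; about 0.13 rad of play on the nut.
- spanner_jaw (a point): Point in the spanner's jaw where the nut's axis lies when the spanner is fully home (its throat against the nut's flat): x = +105 mm, 7 mm above the spanner's underside (middle of the jaw's thickness).
- spanner_mid (a point): Middle of the spanner's length, x = +30 mm from its origin, 7 mm above its underside.
- mat: Cork mat stuck to the bench, 250 x 190 mm, 3 mm thick; origin at the centre of its underside, x along its long side. The two spanners lie on it side by side, about 75 mm apart, which one on which side varies.
- small_spanner: Smaller spanner with a red handle, 23.5 mm gap, too small for the nut; origin at the underside of the middle of its handle, x towards its jaw. Leave it where it lies.
- stone_pot: Small white bowl, 60 mm across, 35 mm high, origin under its centre. Leave alone.
- oil_jar: Amber jar with a black cap, 44 mm across, 75 mm high, origin under its centre. Leave alone.
- mallet: Wooden mallet lying down, 220 mm long along its x. Leave alone.
- brush: Small bench brush lying down, 160 mm long along its x. Leave alone.
- graver: Engraver's graver with a mushroom-shaped wooden handle, 110 mm long along its x, lying down. Leave alone.
- pliers: Red-handled pliers lying flat, 130 mm long along its x. Leave alone.
Things that resemble listed ones, but are neither listed nor needed, are in the scene too. Leave any pink or turquoise look-alike of the spanner alone.

How it is judged:
On the way, in this order (a step that is already met when the one before it is completed fails the run):
1. the nut is run down by the fingers until it bites on the washer (nut and washer x axes within 0.2 rad), the washer less than 0.3 rad turned (angle between the x axis of nut and the x axis of washer, either way round below 0.2 rad and value of joint washer_turn below 0.3 rad and contact force between the fingers and nut above 0.5 N), for 0.1 s.
2. the blue spanner, on the nut, turns it to at least 0.5 rad past the bite (value of joint washer_turn above 0.5 rad and contact force between spanner and nut above 0.5 N).
At the end, for the whole second after the job is handed in: The washer stands 0.5 to 1.15 rad past the bite, the nut within 0.35 rad of the washer's x axis (not backed off); the blue spanner lies still and flat on the mat (tilt under 0.12 rad, middle under 16 mm high, within 60 mm of the mat's centre along it and 80 mm across) (value of joint washer_turn between 0.5 and 1.15 rad and angle between the x axis of nut and the x axis of washer, either way round below 0.35 rad and x of spanner_mid in the frame of mat between -0.06 and 0.06 m and y of spanner_mid in the frame of mat between -0.08 and 0.08 m and height (world z) of spanner_mid below 0.016 m and angle between spanner's own z axis and vertical below 0.12 rad and linear speed of spanner below 0.02 m/s); the robot touches nothing.
It fails at once if the fingers press on the nut once the washer has turned more than 0.3 rad (the rest is the spanner's work) (value of joint washer_turn above 0.3 rad and contact force between the fingers and nut above 1 N).
It fails at once if the nut is over-tightened: washer beyond 1.25 rad (value of joint washer_turn above 1.25 rad).
It fails at once if the spanner is dropped: faster than 0.8 m/s while out of the fingers (linear speed of spanner above 0.8 m/s and contact force between the fingers and spanner below 0.1 N).
It fails at once if another thing on the bench is moved more than 30 mm (distance of any of small_spanner, stone_pot, oil_jar, mallet, brush, graver, pliers from where it was at the start of the episode above 0.03 m).
It also fails if it takes over 72 s, if anything falls off the work surface, if the arm or the gripper's body presses on something with over 40 N, if the wrist force passes 120 N, or if a joint passes its speed limit or range.

## Working session

There is one attempt and no reset: what is moved stays moved. The work goes in short steps, Python scripts to look and compute and a tool call to move; the robot and the scene stay as the last step left them, time stands still between calls to the robot, and variables do not carry over. Pictures are saved under pics/ and viewed, at most 10 in all, crops included, and the job is handed in when it is done.

Besides the shell and the picture viewer there is one more tool, called after "Request:" as name([rows], argument=value, ...), one row to a line, values as JSON. send_rows: Moves the arm, as the interface text tells. Scaled input: -1 to 1 covers 0.2 m each way for a shift and 60 degrees each way for a turn. Its arguments: {"type":"object","properties":{"plan":{"type":"array"},"force":{"type":"number"}},"required":["plan"]}

```bash
mkdir -p pics
cat > h.py <<'E'
import numpy as np, cv2
from scipy.spatial.transform import Rotation as R
from plant import telemetry, viewer, order
def cam(n):
    s=telemetry.read_state(); p,d=viewer.read_camera(n); c=viewer.calibration(n)
    K=np.array(c["camera_matrix"])
    if "extrinsics" in c: T=np.array(c["extrinsics"])
    else:
        W=np.eye(4); W[:3,:3]=R.from_rotvec(s["orientation"]).as_matrix(); W[:3,3]=s["tool_pos"]
        T=W@np.array(c["hand_eye"])
    return p,d,K,T,c
def ray(u,v,K,T,z):
    x=(u-K[0,2])/K[0,0]; y=(v-K[1,2])/K[1,1]
    d=T[:3,:3]@np.array([x,-y,-1]); o=T[:3,3]
    return o+d*(z-o[2])/d[2]
def pts(d,K,T):
    v,u=np.mgrid[:d.shape[0],:d.shape[1]]
    P=np.stack([(u-K[0,2])/K[0,0]*d,-(v-K[1,2])/K[1,1]*d,-d],-1)
    return P@T[:3,:3].T+T[:3,3]
E
python3 - <<'E'
from h import *
print(telemetry.read_state())
for n in ("top","side"):
    p,d,K,T,c=cam(n); cv2.imwrite(f"pics/{n}0.png",p); np.savez(f"{n}0.npz",p=p,d=d,K=K,T=T); print(n,{k:(np.round(v,3).tolist() if not isinstance(v,str) else v) for k,v in c.items()})
print(viewer.calibration("wrist"))
E
```

```text
{'t': 0.0, 'q': array([-1.40635605e+00,  1.31129834e-01,  1.48928618e+00,  1.57796534e-05,
        1.52301933e+00, -8.53892617e-02]), 'dq': array([ 0.00110811,  0.0008985 , -0.0020689 ,  0.00023277,  0.00174513,
       -0.00047987]), 'joint_torque': array([-1.91980573e-03, -5.59846365e+01, -4.91760242e+01,  7.68728298e-02,
        3.55893234e-02, -1.74157681e-04]), 'tool_pos': array([ 0.14828662, -0.58082143,  0.23460236]), 'orientation': array([-3.11528690e+00, -3.91180879e-01,  8.95859457e-05]), 'force': array([ 0.29780638, -0.48382681,  1.31417707]), 'wrist_torque': array([-0.01548943,  0.05269881, -0.01269468]), 'gripper_force': 0.0, 'opening': 0.09311965161232529}
top {'camera_matrix': [[412.818, 0.0, 286.502], [0.0, 412.818, 206.699], [0.0, 0.0, 1.0]], 'extrinsics': [[-0.021, 0.997, -0.075, 0.416], [-1.0, -0.021, -0.004, -0.045], [-0.005, 0.075, 0.997, 1.399], [0.0, 0.0, 0.0, 1.0]]}
side {'camera_matrix': [[430.394, 0.0, 279.871], [0.0, 430.394, 208.707], [0.0, 0.0, 1.0]], 'extrinsics': [[0.978, 0.136, -0.156, 0.304], [-0.207, 0.678, -0.706, -0.918], [0.01, 0.723, 0.691, 0.939], [0.0, 0.0, 0.0, 1.0]]}
{'camera_matrix': array([[351.30927723,   0.        , 280.81655621],
       [  0.        , 351.30927723, 212.2647351 ],
       [  0.        ,   0.        ,   1.        ]]), 'hand_eye': array([[ 4.32331920e-04,  9.57870506e-01,  2.87200115e-01,
         8.05423950e-02],
       [ 9.99999678e-01, -6.08117439e-04,  5.22861832e-04,
         3.93972374e-04],
       [ 6.75485327e-04,  2.87199797e-01, -9.57870461e-01,
        -1.49482338e-01],
       [ 0.00000000e+00,  0.00000000e+00,  0.00000000e+00,
         1.00000000e+00]])}
```

View pics/top0.png

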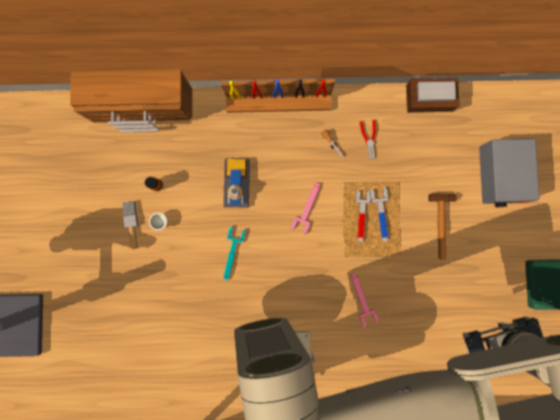

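View pics/side0.png

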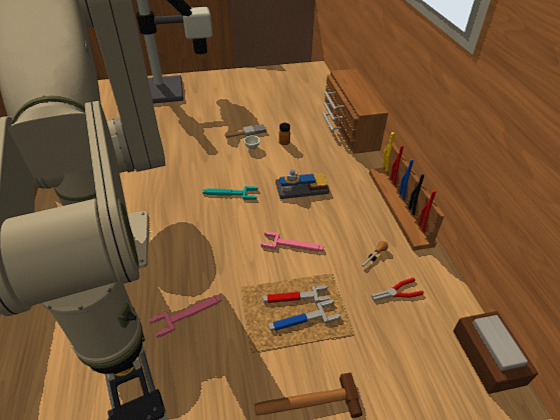

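The top view shows the clamp at (236,185). Four spanner-like things: red one on the mat (362,213), blue on the mat (382,213), turquoise (235,252) and two pinks (307,208), (365,300). The blue-handled one on the mat at (382,213) is the one meant: blue sleeve, lying beside the small red one. Next I'll get coarse positions.

Run:
```python
from h import *
f=np.load("top0.npz"); p,d,K,T=f["p"],f["d"],f["K"],f["T"]
P=pts(d,K,T)
for n,u,v in [("nut",236,189),("bluehandle",384,228),("bluejaw",381,193),("redhandle",361,230),("mat",372,218),("bench",330,260),("turq",230,270),("pink",310,195)]:
    print(n,np.round(P[v,u],3),np.round(ray(u,v,K,T,0.01),3))
hsv=cv2.cvtColor(p,cv2.COLOR_BGR2HSV)
m=cv2.inRange(hsv,(100,130,60),(125,255,255))
n,l,s,c=cv2.connectedComponentsWithStats(m)
for i in range(1,n):
    if s[i,4]>25: print(s[i],c[i],np.round(ray(*c[i],K,T,0.015),3))
cv2.imwrite("pics/crop1.png",cv2.resize(np.hstack([p[170:270,330:430],p[135:235,190:290]]),None,fx=4,fy=4,interpolation=cv2.INTER_CUBIC))
```

```text
nut [0.578 0.123 0.063] [0.585 0.129 0.01 ]
bluehandle [ 0.442 -0.364  0.02 ] [ 0.442 -0.366  0.01 ]
bluejaw [ 0.56 -0.36  0.01] [ 0.56 -0.36  0.01]
redhandle [ 0.437 -0.288  0.016] [ 0.437 -0.289  0.01 ]
mat [ 0.477 -0.328  0.005] [ 0.477 -0.327  0.01 ]
bench [ 0.339 -0.182  0.009] [ 0.339 -0.182  0.01 ]
turq [0.313 0.153 0.011] [0.313 0.153 0.01 ]
pink [ 0.558 -0.12   0.021] [ 0.559 -0.12   0.01 ]
[274  81   8  15  51] [276.96078431  88.90196078] [ 0.927 -0.016  0.015]
[230 171  11  14 132] [235.21969697 177.58333333] [0.623 0.131 0.015]
[231 200   9   4  32] [235.0625 201.6875] [0.541 0.133 0.015]
[380 213   7  24 118] [382.97457627 224.69491525] [ 0.453 -0.362  0.015]
```

View pics/crop1.png

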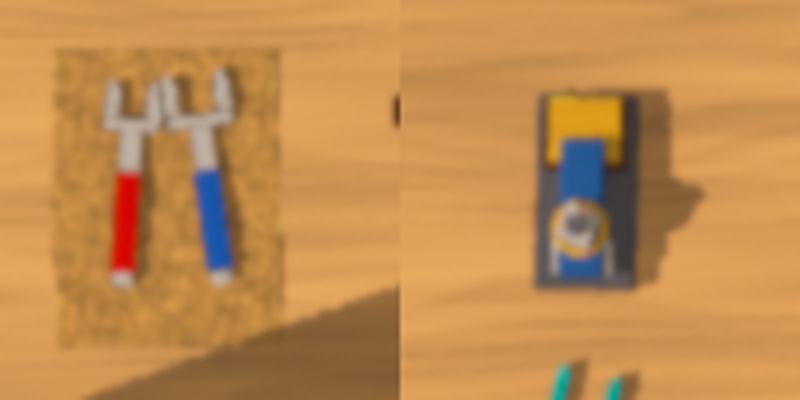

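Confirmed: in the left crop the blue-handled spanner (handle at (215,220), jaw at (200,100)) is the large one next to the red. The right crop shows the clamp with the nut at (578,225). I'll go above the spanner with the wrist camera first.

Request:
send_rows([
  [[-1,0.4,0.3,0,0],[-1,0.85,0.6,0,0],[-1,0.85,0.6,0,0],[-1,0.85,0.6,0,0],[-1,0.85,0.6,0,0],[-1,0.85,0.6,0,0]],
])

```text
t: 0.6
tool_pos: [0.3237, -0.4569, 0.2353]
orientation: [-3.114, -0.4, -0.004]
force: [0.2, -0.8, -0.4]
opening: 0.0935
gripper_force: 0.0
```

Request:
send_rows([
  [[-1,0.4,0.3,0,0],[-1,0.8,0.5,0,0],[-1,0.8,0.5,0,0],[-1,0.8,0.5,0,0],[-1,0.8,0.5,0,0],[-1,0.8,0.5,0,0],[-1,0.8,0.5,0,0],[-1,0.8,0.5,0,0]],
])

```text
t: 1.27
tool_pos: [0.4776, -0.3617, 0.2351]
orientation: [-3.117, -0.391, 0.002]
force: [0.7, 0.0, -0.1]
opening: 0.093
gripper_force: 0.0
```

Run:
```python
from h import *
p,d,K,T,c=cam("wrist"); cv2.imwrite("pics/w1.png",p); np.savez("w1.npz",p=p,d=d,K=K,T=T); s=telemetry.read_state(); print(s["t"],s["tool_pos"],s["orientation"],s["q"])
```

```text
1.3167 [ 0.47730958 -0.36205911  0.2352663 ] [-3.11703773e+00 -3.89931347e-01  1.37466300e-03] [-7.34214742e-01  1.28882592e-01  1.49052040e+00 -4.93355651e-04
  1.52295818e+00  5.87704821e-01]
```

View pics/w1.png

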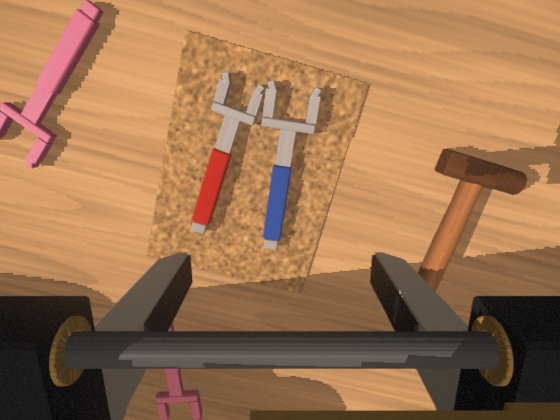

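The wrist view shows the blue spanner (sleeve from (280,168) to (271,240), jaw at (290,100)), mat corners around (190,32), (368,85), (300,292), (148,255). Measuring.

Run:
```python
from h import *
f=np.load("w1.npz"); p,d,K,T=f["p"],f["d"],f["K"],f["T"]
hsv=cv2.cvtColor(p,cv2.COLOR_BGR2HSV)
m=cv2.inRange(hsv,(100,130,60),(125,255,255))
n,l,s,c=cv2.connectedComponentsWithStats(m); i=1+np.argmax(s[1:,4])
v,u=np.nonzero(l==i); P=pts(d,K,T)
print("depth height sleeve",np.median(P[v,u,2]), "mat",np.median(P[180:200,320:330,2]))
Q=np.array([ray(a,b,K,T,0.017)[:2] for a,b in zip(u,v)]).astype(np.float32)
r=cv2.minAreaRect(Q*1000); print("sleeve rect mm",r)
mu=Q.mean(0); w,V=np.linalg.eigh(np.cov((Q-mu).T)); a=V[:,1]*np.sign(V[0,1]); print("mean",mu,"yaw",np.arctan2(a[1],a[0]))
# steel parts: grey, near
g=cv2.inRange(hsv,(0,0,110),(180,50,255))
for (u0,u1,v0,v1) in [(255,325,75,165)]:
    v,u=np.nonzero(g[v0:v1,u0:u1]); u+=u0;v+=v0
    S=np.array([ray(x,y,K,T,0.015)[:2] for x,y in zip(u,v)])-mu
    al=S@a; ac=S@np.array([-a[1],a[0]]); k=al>85
    print("jaw along max",al.max(),"across",ac[k].min(),ac[k].max())
for c in [(190,32),(368,85),(300,292),(148,255)]: print(np.round(ray(*c,K,T,0.003),3))
```

```text
depth height sleeve 0.017510156319575754 mat 0.003551017102161963
sleeve rect mm ((456.59222412109375, -361.64764404296875), (81.64361572265625, 17.322174072265625), 5.903073787689209)
mean [ 0.45776367 -0.36140588] yaw 0.10397413100833018Traceback (most recent call last):
  File "<stdin>", line 17, in <module>
    return umr_minimum(a, axis, None, out, keepdims, initial, where)
ValueError: zero-size array to reduction operation minimum which has no identity
```

Request:
send_rows([
  [[-1,0.1,0.2,0,0.1],[-1,0.2,0.8,0,0.2],[-1,0.25,1,0,0.3],[-1,0.25,1,0,0.3],[-1,0.25,1,0,0.3],[-1,0.25,1,0,0.3]],
])

```text
t: 1.82
tool_pos: [0.5287, -0.1563, 0.2359]
orientation: [-3.014, -0.878, -0.002]
force: [-0.7, -0.7, -0.3]
opening: 0.0932
gripper_force: 0.0
```

Request:
send_rows([
  [[-1,0.1,0.2,0,0],[-1,0.2,0.8,0,0],[-1,0.25,1,0,0],[-1,0.25,1,0,0],[-1,0.25,1,0,0],[-1,0.25,1,0,0]],
])

```text
t: 2.32
tool_pos: [0.5787, 0.0435, 0.2357]
orientation: [-3.014, -0.879, -0.002]
force: [0.7, -0.5, 0.4]
opening: 0.0927
gripper_force: 0.0
```

Request:
send_rows([
  [[-1,0,0.2,0,0],[-1,0,0.42,0,0],[-1,0,0.42,-0.2,0],[-1,0,0.42,-0.2,0],[-1,0,0.42,-0.2,0],[-1,0,0.42,-0.2,0],[-1,0,0.42,-0.2,0]],
])

```text
t: 2.9
tool_pos: [0.5795, 0.1209, 0.1977]
orientation: [3.018, 0.87, 0.004]
force: [0.7, -0.3, -0.2]
opening: 0.0933
gripper_force: 0.0
```

Run:
```python
from h import *
p,d,K,T,c=cam("wrist"); np.savez("w2.npz",p=p,d=d,K=K,T=T); s=telemetry.read_state(); print(s["t"],s["tool_pos"],s["orientation"],s["q"])
cv2.imwrite("pics/w2.png",cv2.resize(p[40:290,130:430],None,fx=2.4,fy=2.4,interpolation=cv2.INTER_CUBIC))
```

```text
2.95 [0.57959668 0.12109836 0.19786523] [3.01782409 0.87070591 0.00451381] [ 1.19514634e-01  1.26187228e-01  1.56191434e+00 -1.98346053e-04
  1.45054700e+00  1.12854906e+00]
```

View pics/w2.png

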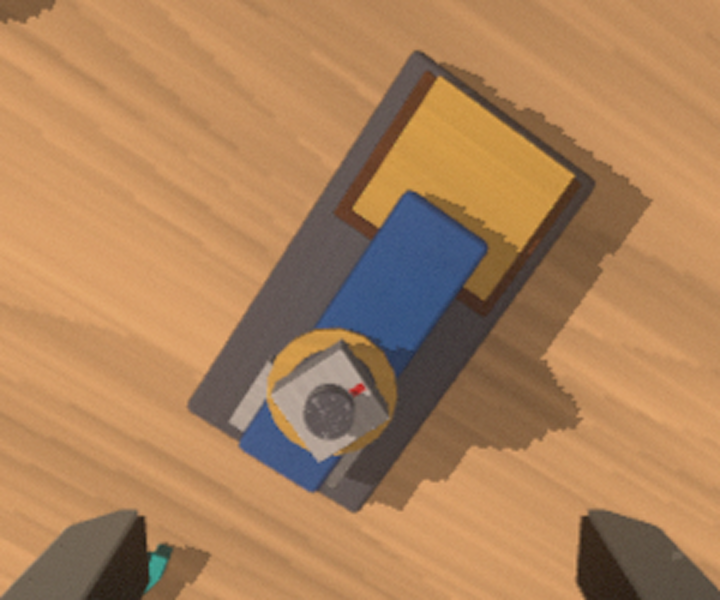

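The crop shows the clamp; nut top corners at crop (272,395), (343,345), (388,415), (320,462), red tick at (358,388), stud (330,412), foot corners (418,52), (594,184), (354,510), (190,408).

Run:
```python
from h import *
f=np.load("w2.npz"); p,d,K,T=f["p"],f["d"],f["K"],f["T"]
g=lambda x,y,z: ray(130+(x+.5)/2.4-.5,40+(y+.5)/2.4-.5,K,T,z)[:2]
N=np.array([g(*c,0.068) for c in [(272,395),(343,345),(388,415),(320,462)]])
print("nut centre",N.mean(0),"sides",np.linalg.norm(np.roll(N,-1,0)-N,axis=1))
e=np.roll(N,-1,0)-N; print("edge angs mod90",np.degrees(np.arctan2(e[:,1],e[:,0]))%90)
print("stud",g(330,412,0.078))
t=g(358,388,0.068)-N.mean(0); print("tick ang deg",np.degrees(np.arctan2(t[1],t[0])),np.linalg.norm(t))
# washer: ellipse edge points, top at .05
print("washer", (g(268,393,.05)+g(396,397,.05))/2, np.linalg.norm(g(268,393,.05)-g(396,397,.05)))
S=[g(*c,.012) for c in [(190,408),(418,52),(354,510),(594,184)]]
for a,b in ((0,1),(2,3)): q=S[b]-S[a]; print("foot",np.linalg.norm(q),np.degrees(np.arctan2(q[1],q[0])))
P=pts(d,K,T); print("heights", [P[int(40+y/2.4),int(130+x/2.4),2].round(4) for x,y in ((330,412),(300,395),(420,270),(470,140),(220,390),(100,300))])
hsv=cv2.cvtColor(p,cv2.COLOR_BGR2HSV); m=cv2.inRange(hsv,(100,130,60),(125,255,255))
f=np.load("w1.npz"); p,d,K,T=f["p"],f["d"],f["K"],f["T"]; 
for c in [(190,32),(368,85),(300,292),(148,255)]: print("mat",np.round(ray(*c,K,T,0.003)[:2],3))
mu=np.array([.4566,-.3616]);a=np.array([np.cos(.1035),np.sin(.1035)])
for c in [(270,84),(318,92),(263,122),(315,130),(271,246)]:
    q=ray(*c,K,T,.016)[:2]-mu; print("sp",np.round([q@a,q@[-a[1],a[0]]],4))
```

```text
nut centre [0.57418077 0.12992091] sides [0.03009302 0.02906818 0.02935978 0.02926229]
edge angs mod90 [67.71925637 64.18973359 68.16851424 65.65237463]
stud [0.57456769 0.13002705]
tick ang deg -25.22671903195383 0.011158903656810453
washer [0.57291257 0.12933233] 0.04679206202701376
foot 0.16442062172445004 -1.758954702960765
foot 0.16376017071712465 -2.2012741974523564
heights [np.float64(0.0776), np.float64(0.0672), np.float64(0.0463), np.float64(0.0312), np.float64(0.0193), np.float64(0.0015)]
mat [ 0.602 -0.238]
mat [ 0.598 -0.423]
mat [ 0.352 -0.418]
mat [ 0.355 -0.232]
sp [0.1203 0.0232]
sp [ 0.1198 -0.025 ]
sp [0.0832 0.0252]
sp [ 0.0831 -0.0284]
sp [-0.0499 -0.0016]
```

Request:
send_rows([
  [[-1,-0.028,0.044,0,0.12],[-1,-0.028,0.044,0,0.24],[-1,-0.028,0.044,0,0.36],[-1,-0.028,0.044,0,0.48],[-1,-0.028,0.044,0,0.6],[-1,-0.028,0.044,0,0.72],[-1,-0.028,0.044,0,0.84],[-1,-0.028,0.044,0,0.96],[-1,-0.028,0.044,0,1]],
])

```text
t: 3.7
tool_pos: [0.5737, 0.1304, 0.1975]
orientation: [2.168, 2.271, 0.003]
force: [-1.2, -0.3, -0.1]
opening: 0.093
gripper_force: 0.0
```

Request:
send_rows([
  [[-1,0,0,0,0.12],[-1,0,0,0,0.24],[-1,0,0,0,0.36],[-1,0,0,0,0.48],[-1,0,0,0,0.6],[-1,0,0,0,0.72],[-1,0,0,0,0.84],[-1,0,0,0,0.96],[-1,0,0,0,1],[-1,0,0,0,1],[-1,0,0,0,1]],
])

```text
t: 4.62
tool_pos: [0.5735, 0.1307, 0.197]
orientation: [0.756, 3.047, 0.001]
force: [-1.4, -0.8, 0.1]
opening: 0.093
gripper_force: 0.0
```

Run:
```python
from h import *
s=telemetry.read_state(); M=R.from_rotvec(s["orientation"]).as_matrix(); print(s["t"],s["tool_pos"],s["q"],np.degrees(np.arctan2(M[1,0],M[0,0])),M[:,2],s["wrist_torque"])
```

```text
4.6167 [0.57351025 0.13073187 0.19696064] [ 1.37005721e-01  1.17311334e-01  1.57319066e+00 -6.08570325e-05
  1.44912850e+00 -9.47391221e-01] 152.13173671353465 [ 1.95202534e-03  2.08146065e-04 -9.99998073e-01] [ 0.02095415 -0.14202415  0.00409959]
```

Request:
send_rows([
  [[-1,0.003,-0.003,-0.1,0.07],[-1,0.003,-0.003,-0.3,0.07],[-1,0.003,-0.003,-0.45,0.07],[-0.2,0.003,-0.003,-0.58,0.07],[-0.2,0.003,-0.003,-0.63,0.07],[-0.2,0.003,-0.003,-0.63,0.07],[-0.2,0.003,-0.003,-0.63,0.07]],
])

```text
t: 5.2
tool_pos: [0.5738, 0.1307, 0.0705]
orientation: [0.641, 3.075, 0.0]
force: [1.1, -0.8, 1.0]
opening: 0.071
gripper_force: 0.0
```

Request:
send_rows([
  [[0.2,0,0,0,0],[0.4,0,0,0,0],[1,0,0,0,0],[1,0,0,0,0],[1,0,0,0,0],[1,0,0,0,0]],
], force=12)

```text
t: 5.7
tool_pos: [0.5735, 0.1307, 0.0701]
orientation: [0.639, 3.075, -0.0]
force: [-2.5, -10.6, 5.4]
opening: 0.031
gripper_force: 6.1
```

Run:
```python
from h import *
s=telemetry.read_state(); M=R.from_rotvec(s["orientation"]).as_matrix(); print(s["t"],s["tool_pos"],s["q"][5],np.degrees(np.arctan2(M[1,0],M[0,0])),s["force"],s["wrist_torque"],s["opening"],s["gripper_force"])
```

```text
5.7 [0.57351382 0.13074116 0.07008103] -1.023631248094705 156.51563101837564 [ -2.52835623 -10.56311818   5.36265724] [-2.13733007  0.44468485 -0.02529453] 0.030984402107979415 6.072373241186142
```

Request:
send_rows([
  [[1,-0.002,-0.005,0,0],[1,-0.002,-0.005,0,0],[1,-0.002,-0.005,0,-0.05],[1,-0.002,-0.005,0,-0.15],[1,-0.002,-0.005,0,-0.25],[1,-0.002,-0.005,0,-0.35],[1,-0.002,-0.005,0,-0.45],[1,-0.002,-0.005,0,-0.55],[1,-0.002,-0.005,0,-0.65],[1,-0.002,-0.005,0,-0.75],[1,-0.002,-0.005,0,-0.85],[1,-0.002,-0.005,0,-0.95],[1,-0.002,-0.005,0,-1],[1,-0.002,-0.005,0,-1]],
])

```text
t: 6.87
tool_pos: [0.5732, 0.1299, 0.0701]
orientation: [2.094, 2.341, 0.001]
force: [-1.1, 0.6, 5.0]
opening: 0.0298
gripper_force: 12.0
```

```bash
cat > st.py <<'E'
from h import *
s=telemetry.read_state(); M=R.from_rotvec(s["orientation"]).as_matrix(); print(s["t"],s["tool_pos"].round(4),"q6",s["q"][5].round(3),"yaw",np.degrees(np.arctan2(M[1,0],M[0,0])).round(2),"F",s["force"].round(2),"M",s["wrist_torque"].round(3),s["opening"].round(4),s["gripper_force"].round(2),"j6",s["joint_torque"][5].round(3))
E
python3 st.py
```

```text
Traceback (most recent call last):
  File "st.py", line 2, in <module>
    s=telemetry.read_state(); M=R.from_rotvec(s["orientation"]).as_matrix(); print(s["t"],s["tool_pos"].round(4),"q6",s["q"][5].round(3),"yaw",np.degrees(np.arctan2(M[1,0],M[0,0])).round(2),"F",s["force"].round(2),"M",s["wrist_torque"].round(3),s["opening"].round(4),s["gripper_force"].round(2),"j6",s["joint_torque"][5].round(3))
                                                                                                                                                                                                                                                     ^^^^^^^^^^^^^^^^^^
AttributeError: 'float' object has no attribute 'round'
```

```bash
sed -i 's/s\["opening"\].round(4),s\["gripper_force"\].round(2)/round(s["opening"],4),round(s["gripper_force"],2)/' st.py; python3 st.py
```

```text
6.8667 [0.5732 0.1299 0.0701] q6 0.024 yaw 96.37 F [-1.06  0.57  5.  ] M [-0.085  0.098  0.006] 0.0298 11.98 j6 1.516
```

Request:
send_rows([
  [[1,0,0,0,-0.1],[1,0,0,0,-0.2],[1,0,0,0,-0.3],[1,0,0,0,-0.4],[1,0,0,0,-0.5],[1,0,0,0,-0.6],[1,0,0,0,-0.7],[1,0,0,0,-0.8],[1,0,0,0,-0.9],[1,0,0,0,-1],[1,0,0,0,-1],[1,0,0,0,-1]],
])

```text
t: 7.87
tool_pos: [0.573, 0.1299, 0.0701]
orientation: [-2.983, -0.987, -0.0]
force: [-2.2, -0.1, 5.4]
opening: 0.0296
gripper_force: 12.0
```

```bash
python3 st.py
```

```text
7.8667 [0.573  0.1299 0.0701] q6 1.067 yaw 36.62 F [-2.24 -0.15  5.37] M [-0.064  0.303  0.008] 0.0296 11.99 j6 0.464
```

Request:
send_rows([
  [[1,0,0,0,-0.05],[1,0,0,0,-0.1],[1,0,0,0,-0.15],[1,0,0,0,-0.15],[1,0,0,0,-0.15]],
])

```text
t: 8.28
tool_pos: [0.573, 0.1299, 0.07]
orientation: [-3.051, -0.75, -0.0]
force: [-3.2, 0.3, 5.5]
opening: 0.0299
gripper_force: 12.0
```

```bash
python3 st.py
```

```text
8.2833 [0.573  0.1299 0.07  ] q6 1.224 yaw 27.63 F [-3.22  0.35  5.53] M [-0.066  0.328 -0.027] 0.0299 11.98 j6 0.252
```

Request:
send_rows([
  [[1,0,0,0,-0.03],[1,0,0,0,-0.06],[1,0,0,0,-0.06],[1,0,0,0,-0.06]],
])

```text
t: 8.62
tool_pos: [0.573, 0.1299, 0.07]
orientation: [-3.073, -0.654, -0.0]
force: [-2.0, 1.1, 4.7]
opening: 0.0296
gripper_force: 12.0
```

```bash
python3 st.py
```

```text
8.6167 [0.573  0.1299 0.07  ] q6 1.287 yaw 24.05 F [-1.97  1.14  4.74] M [-0.007  0.35   0.048] 0.0296 11.97 j6 0.188
```

Request:
send_rows([
  [[1,0,0,0,-0.03],[1,0,0,0,-0.06],[1,0,0,0,-0.06],[1,0,0,0,-0.06]],
])

```text
t: 8.95
tool_pos: [0.5732, 0.13, 0.0701]
orientation: [-3.091, -0.558, -0.001]
force: [-0.4, 0.3, 3.9]
opening: 0.03
gripper_force: 12.1
```

```bash
python3 st.py
```

```text
8.95 [0.5732 0.13   0.0701] q6 1.349 yaw 20.48 F [-0.4   0.26  3.92] M [0.062 0.23  0.352] 0.03 12.09 j6 0.481
```

The torque rose from 0.05 to 0.35 N m between yaw 24° and 20.5°: the nut has bitten, where predicted (~23.8°). Release and look.

Request:
send_rows([
  [[1,0,0,0,0],[1,0,0,0,0],[-0.2,0,0,0,0],[-0.2,0,0,0,0],[-0.2,0,0,0,0],[-0.2,0,0,0.1,0],[-0.2,0,0,0.3,0],[-0.4,0,0,0.5,0],[-1,0,0,0.6,0],[-1,0,0,0.6,0],[-1,0,0,0.6,0],[-1,0,0,0.6,0]],
])

```text
t: 9.95
tool_pos: [0.5723, 0.1297, 0.1883]
orientation: [-3.092, -0.554, 0.003]
force: [-0.5, -0.7, 0.1]
opening: 0.0845
gripper_force: 0.0
```

```bash
python3 - <<'E'
from h import *
p,d,K,T,c=cam("wrist"); np.savez("w3.npz",p=p,d=d,K=K,T=T)
cv2.imwrite("pics/w3.png",cv2.resize(p[110:270,170:370],None,fx=4,fy=3.75,interpolation=cv2.INTER_CUBIC))
E
python3 st.py
```

```text
10.0 [0.5719 0.1296 0.1876] q6 1.352 yaw 20.33 F [-0.38  0.77 -0.49] M [ 0.006 -0.009 -0.03 ] 0.0886 0.0 j6 -0.008
```

View pics/w3.png

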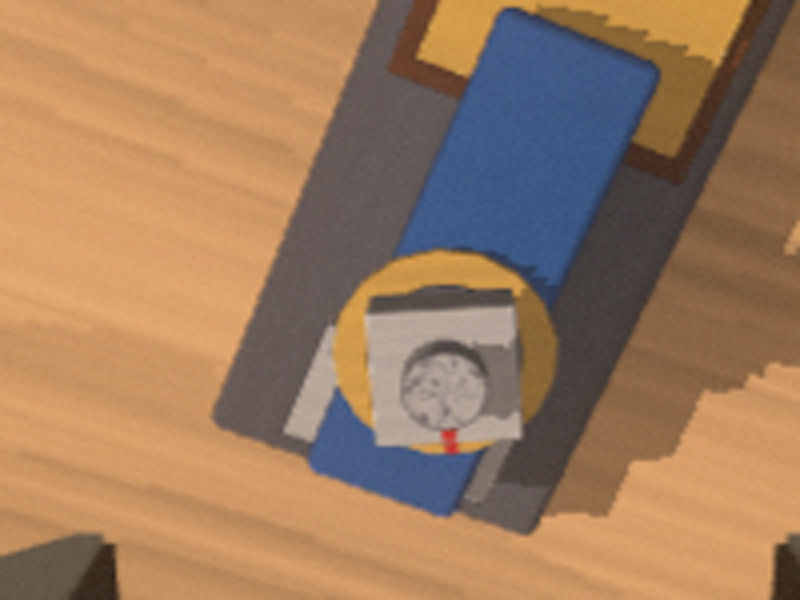

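The nut's tick (450,440) now faces the robot, with the washer tick directly under it: bitten. Now to the blue spanner.

Run:
```python
from h import *
f=np.load("w3.npz"); p,d,K,T=f["p"],f["d"],f["K"],f["T"]
g=lambda x,y,z: ray(170+(x+.5)/4-.5,110+(y+.5)/3.75-.5,K,T,z)[:2]
N=np.array([g(*c,0.068) for c in [(367,313),(518,305),(522,437),(377,446)]])
e=np.roll(N,-1,0)-N; print("nut",N.mean(0),np.linalg.norm(e,axis=1),np.degrees(np.arctan2(e[:,1],e[:,0]))%90,"stud",g(444,385,.078))
```

```text
nut [0.57375497 0.12969743] [0.02980158 0.02932235 0.02951652 0.02967672] [23.68987737 22.80287013 24.38368067 23.3680321 ] stud [0.57462358 0.1304249 ]
```

Request:
send_rows([
  [[-1,-0.03,-0.1,0,-0.1],[-1,-0.1,-0.4,0,-0.2],[-1,-0.2,-0.8,0,-0.24],[-1,-0.25,-1,0,-0.24],[-1,-0.25,-1,0,-0.24],[-1,-0.25,-1,0,-0.24],[-1,-0.25,-1,0,-0.24]],
])

```text
t: 10.58
tool_pos: [0.5208, -0.0738, 0.1875]
orientation: [3.137, 0.156, -0.006]
force: [0.3, -0.3, -0.1]
opening: 0.0931
gripper_force: 0.0
```

Request:
send_rows([
  [[-1,-0.03,-0.1,0,0],[-1,-0.1,-0.4,0,0],[-1,-0.2,-0.8,0,0],[-1,-0.2,-1,0,0],[-1,-0.2,-1,0,0],[-1,-0.2,-1,0,0],[-1,-0.2,-1,0,0]],
])

```text
t: 11.17
tool_pos: [0.4816, -0.2727, 0.1877]
orientation: [-3.137, -0.156, 0.004]
force: [0.8, 0.0, -0.3]
opening: 0.093
gripper_force: 0.0
```

Request:
send_rows([
  [[-1,0,-0.1,0,0],[-1,0,-0.3,0,0],[-1,0,-0.44,0,0],[-0.2,0,-0.44,-0.15,0],[-0.2,0,-0.44,-0.3,0],[-0.2,0,-0.44,-0.3,0],[-0.2,0,-0.44,-0.3,0]],
])

```text
t: 11.75
tool_pos: [0.4817, -0.3552, 0.1265]
orientation: [-3.132, -0.164, 0.008]
force: [0.2, 0.3, -0.1]
opening: 0.0709
gripper_force: 0.0
```

```bash
python3 - <<'E'
from h import *
p,d,K,T,c=cam("wrist"); np.savez("w4.npz",p=p,d=d,K=K,T=T)
hsv=cv2.cvtColor(p,cv2.COLOR_BGR2HSV)
m=cv2.inRange(hsv,(100,130,50),(125,255,255))
n,l,s,c=cv2.connectedComponentsWithStats(m); i=1+np.argmax(s[1:,4])
v,u=np.nonzero(l==i); print(s[i])
Q=np.array([ray(a,b,K,T,0.017)[:2] for a,b in zip(u,v)]).astype(np.float32)
print(cv2.minAreaRect(Q*1000))
E
python3 st.py
```

```text
[ 275  196   24   97 2117]
((456.7546081542969, -362.02978515625), (81.87776184082031, 17.74567222595215), 6.403841495513916)
11.8 [ 0.483  -0.3564  0.129 ] q6 0.745 yaw 5.99 F [ 0.52 -0.59  1.62] M [0.016 0.014 0.088] 0.0671 0.0 j6 0.017
```

Request:
send_rows([
  [[-0.2,0,-0.015,-0.1,0],[-0.1,0,-0.015,-0.3,0],[0,0,-0.015,-0.45,0],[0,0,-0.015,-0.52,0],[0,0,-0.015,-0.535,0],[0,0,-0.015,-0.535,0],[0,0,-0.015,-0.535,0]],
])

```text
t: 12.38
tool_pos: [0.4846, -0.3622, 0.0253]
orientation: [3.135, 0.162, 0.004]
force: [0.3, 0.3, -0.2]
opening: 0.0465
gripper_force: 0.0
```

Request:
send_rows([
  [[0.3,0,0,0,0],[0.6,0,0,0,0],[1,0,0,0,0],[1,0,0,0,0],[1,0,0,0,0],[1,0,0,0,0],[1,0,0,0,0]],
], force=45)

```text
t: 12.97
tool_pos: [0.4832, -0.3613, 0.0233]
orientation: [3.137, 0.162, 0.001]
force: [-1.3, 0.8, 6.0]
opening: 0.0198
gripper_force: 45.0
```

```bash
python3 st.py
```

```text
12.9667 [ 0.4832 -0.3613  0.0233] q6 0.74 yaw 5.91 F [-1.32  0.78  5.96] M [0.427 0.165 0.012] 0.0198 44.99 j6 0.018
```

Request:
send_rows([
  [[1,0,0,0.05,0],[1,0,0,0.15,0],[1,0,0,0.3,0],[1,0,0,0.45,0],[1,0,0,0.6,0],[1,0,0.05,0.65,0],[1,0,0.2,0.65,0],[1,0,0.4,0.65,0],[1,0,0.6,0.65,0],[1,0,0.8,0.65,0],[1,0,1,0.65,0]],
])

```text
t: 13.88
tool_pos: [0.4816, -0.1587, 0.1513]
orientation: [-3.136, -0.161, 0.002]
force: [1.4, 0.8, -2.2]
opening: 0.0192
gripper_force: 45.0
```

Request:
send_rows([
  [[1,-0.03,0.2,0,0.05],[1,-0.05,0.4,0,0.1],[1,-0.08,0.6,0,0.15],[1,-0.1,0.8,0,0.2],[1,-0.12,0.95,0,0.25],[1,-0.135,1,0,0.295],[1,-0.135,1,0,0.295],[1,-0.135,1,0,0.295],[1,-0.135,1,0,0.295]],
])

```text
t: 14.63
tool_pos: [0.4556, 0.0385, 0.1521]
orientation: [3.075, 0.641, -0.001]
force: [0.4, 0.5, -1.7]
opening: 0.0192
gripper_force: 45.0
```

```bash
python3 - <<'E'
from h import *
s=telemetry.read_state()
p,d,K,T,c=cam("wrist"); np.savez("w5.npz",p=p,d=d,K=K,T=T); cv2.imwrite("pics/w5.png",p)
E
python3 st.py
```

```text
14.6833 [0.4558 0.0381 0.1522] q6 1.132 yaw 23.5 F [ 0.03 -0.12 -2.28] M [-0.034  0.054  0.006] 0.0195 44.99 j6 0.005
```

View pics/w5.png

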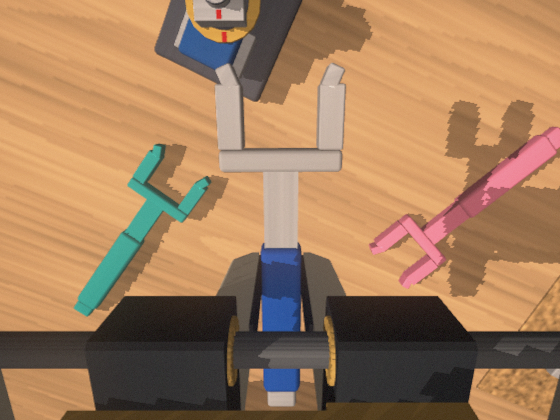

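The spanner is held straight: prongs at (230,115) and (331,115), throat bar at (280,160). Washer tick and nut tick aligned at (222,35). Check jaw geometry in the tool frame.

Run:
```python
from h import *
f=np.load("w5.npz"); p,d,K,T=f["p"],f["d"],f["K"],f["T"]; P=pts(d,K,T)
tp=np.array([.4558,.0381,.1522]); y=np.radians(23.5); a=np.array([np.cos(y),np.sin(y)]); b=np.array([-a[1],a[0]])
for n,u,v in [("bar",280,160),("barL",235,160),("barR",325,160),("pL",230,115),("pR",332,115),("shank",281,215),("shank2",281,185),("sleeve",281,275)]:
    q=np.median(P[v-2:v+3,u-2:u+3].reshape(-1,3),0)-tp; print(n,np.round([q[:2]@a,q[:2]@b,q[2]],4))
for n,u,v in [("throat",280,150),("tipL",222,68),("tipR",336,68),("inL",242,120),("inR",319,120),("sleevefront",281,245)]:
    q=ray(u,v,K,T,tp[2]-.0075)-tp; print(n,np.round([q[:2]@a,q[:2]@b],4))
```

```text
bar [ 0.0578  0.0005 -0.0073]
barL [ 0.0578  0.0204 -0.0071]
barR [ 0.0579 -0.0196 -0.0071]
pL [ 0.0771  0.0218 -0.0071]
pR [ 0.0771 -0.0219 -0.0071]
shank [ 0.0317  0.     -0.0086]
shank2 [ 0.0462 -0.     -0.0085]
sleeve [ 0.0021 -0.     -0.0057]
throat [0.0622 0.0005]
tipL [0.0959 0.0245]
tipR [ 0.0959 -0.0228]
inL [0.075  0.0169]
inR [ 0.0751 -0.0164]
sleevefront [ 0.017  -0.0001]
```

Request:
send_rows([
  [[1,0.008,0.1,0,0],[1,0.008,0.206,0,0],[1,0.008,0.206,-0.1,0],[1,0.008,0.206,-0.25,0],[1,0.008,0.206,-0.35,0],[1,0.008,0.206,-0.4,0],[1,0.008,0.206,-0.4,0],[1,0.008,0.206,-0.4,0],[1,0.008,0.206,-0.4,0]],
], force=55)

```text
t: 15.43
tool_pos: [0.4588, 0.0796, 0.0741]
orientation: [3.075, 0.641, 0.003]
force: [0.1, 0.7, -3.3]
opening: 0.0196
gripper_force: 55.0
```

```bash
python3 - <<'E'
from h import *
s=telemetry.read_state(); p,d,K,T,c=cam("wrist"); cv2.imwrite("pics/w6.png",p)
tp=s["tool_pos"]; M=R.from_rotvec(s["orientation"]).as_matrix(); a=M[:2,0]; b=np.array([-a[1],a[0]])
hsv=cv2.cvtColor(p,cv2.COLOR_BGR2HSV); np.savez("w6.npz",p=p,d=d,K=K,T=T,tp=tp,a=a)
P=pts(d,K,T); m=(np.abs(P[...,2]-.0775)<.0025)
n,l,st,c=cv2.connectedComponentsWithStats(m.astype(np.uint8)); 
for i in range(1,n):
    if st[i,4]>60:
        q=P[l==i].mean(0)-tp; print("z~77 blob",st[i],np.round([q[:2]@a,q[:2]@b,q[2]+tp[2]],4))
E
python3 st.py
```

```text
z~77 blob [266   0  27   6 106] [0.1175 0.0003 0.0781]
z~77 blob [226 266  34   9 152] [0.0093 0.0165 0.0775]
z~77 blob [302 266  33   9 152] [ 0.0093 -0.0171  0.0775]
15.4833 [0.459  0.0798 0.0744] q6 1.221 yaw 23.57 F [ 0.81 -0.41 -1.84] M [-0.084  0.016  0.012] 0.0195 54.99 j6 0.003
```

View pics/w6.png

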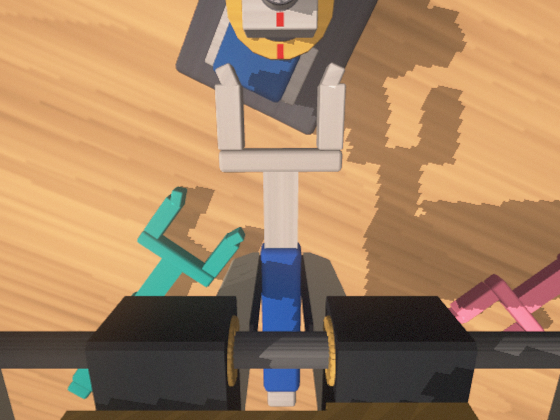

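Nut (280,20) and jaw (280,115) are lined up symmetrically. Slide on.

Request:
send_rows([
  [[1,0.03,0.013,-0.01,0],[1,0.06,0.026,-0.01,0],[1,0.09,0.039,-0.01,0],[1,0.12,0.052,-0.01,0],[1,0.15,0.065,-0.01,0],[1,0.18,0.078,-0.01,0],[1,0.195,0.085,-0.01,0],[1,0.21,0.092,-0.01,0],[1,0.21,0.092,-0.01,0],[1,0.21,0.092,-0.01,0]],
])

```text
t: 16.32
tool_pos: [0.4998, 0.0984, 0.0706]
orientation: [3.075, 0.643, 0.0]
force: [0.6, -1.0, -2.5]
opening: 0.0198
gripper_force: 55.0
```

```bash
python3 st.py
```

```text
16.3167 [0.4998 0.0984 0.0706] q6 1.252 yaw 23.62 F [ 0.56 -1.04 -2.49] M [-0.155 -0.19  -0.064] 0.0198 55.0 j6 -0.06
```

Request:
send_rows([
  [[1,0.006,0.001,0.004,0],[1,0.012,0.002,0.007,0],[1,0.012,0.002,0.007,0],[1,0.012,0.002,0.007,0]],
])

```text
t: 16.65
tool_pos: [0.5019, 0.0989, 0.0721]
orientation: [-3.075, -0.643, -0.0]
force: [-0.6, 0.4, -1.7]
opening: 0.0194
gripper_force: 55.0
```

```bash
python3 st.py
python3 - <<'E'
import numpy as np
r=.078;p0=np.radians(23.6)
for k in np.arange(0,15)*3.6:
    p=p0-np.radians(k); print(round(k/60,3), np.round(-r*(np.array([np.cos(p),np.sin(p)])-[np.cos(p0),np.sin(p0)])/.2,3))
E
```

```text
16.65 [0.5019 0.0989 0.0721] q6 1.253 yaw 23.61 F [-0.63  0.42 -1.67] M [-0.081  0.026  0.005] 0.0194 54.99 j6 0.0
0.0 [-0. -0.]
0.06 [-0.009  0.023]
0.12 [-0.017  0.046]
0.18 [-0.023  0.07 ]
0.24 [-0.028  0.094]
0.3 [-0.031  0.118]
0.36 [-0.032  0.143]
0.42 [-0.032  0.167]
0.48 [-0.031  0.191]
0.54 [-0.028  0.216]
0.6 [-0.024  0.24 ]
0.66 [-0.018  0.264]
0.72 [-0.01   0.287]
0.78 [-0.001  0.31 ]
0.84 [0.009 0.332]
```

Request:
send_rows([
  [[1,-0.009,0.023,0,-0.06],[1,-0.017,0.046,0,-0.12],[1,-0.023,0.07,0,-0.18],[1,-0.028,0.094,0,-0.24],[1,-0.031,0.118,0,-0.3],[1,-0.032,0.143,0,-0.36],[1,-0.032,0.143,0,-0.36],[1,-0.032,0.143,0,-0.36]],
])

```text
t: 17.32
tool_pos: [0.4941, 0.1266, 0.0714]
orientation: [3.139, 0.055, -0.005]
force: [-3.9, -4.9, -0.9]
opening: 0.0191
gripper_force: 55.0
```

```bash
python3 st.py
```

```text
17.3167 [0.4941 0.1266 0.0714] q6 1.687 yaw 2.02 F [-3.87 -4.95 -0.86] M [-0.884  0.64   0.106] 0.0191 55.01 j6 0.453
```

Request:
send_rows([
  [[1,-0.004,0.024,0,-0.06],[1,-0.004,0.048,0,-0.12],[1,-0.001,0.073,0,-0.18],[1,0.003,0.097,0,-0.24],[1,0.009,0.121,0,-0.3],[1,0.017,0.144,0,-0.36],[1,0.026,0.167,0,-0.42],[1,0.036,0.189,0,-0.48],[1,0.036,0.189,0,-0.48],[1,0.036,0.189,0,-0.48]],
])

```text
t: 18.15
tool_pos: [0.5019, 0.1648, 0.0715]
orientation: [3.056, -0.724, -0.002]
force: [-3.7, -3.8, -1.7]
opening: 0.0195
gripper_force: 55.0
```

```bash
python3 - <<'E'
from h import *
s=telemetry.read_state(); p,d,K,T,c=cam("wrist"); np.savez("w7.npz",p=p,d=d,K=K,T=T)
cv2.imwrite("pics/w7.png",cv2.resize(p[0:200,160:400],None,fx=3,fy=3,interpolation=cv2.INTER_CUBIC))
E
python3 st.py
```

```text
18.2 [0.5019 0.1647 0.0715] q6 2.256 yaw -26.65 F [-3.12 -4.15 -1.78] M [-0.559  0.685  0.211] 0.0194 55.03 j6 0.34
```

View pics/w7.png

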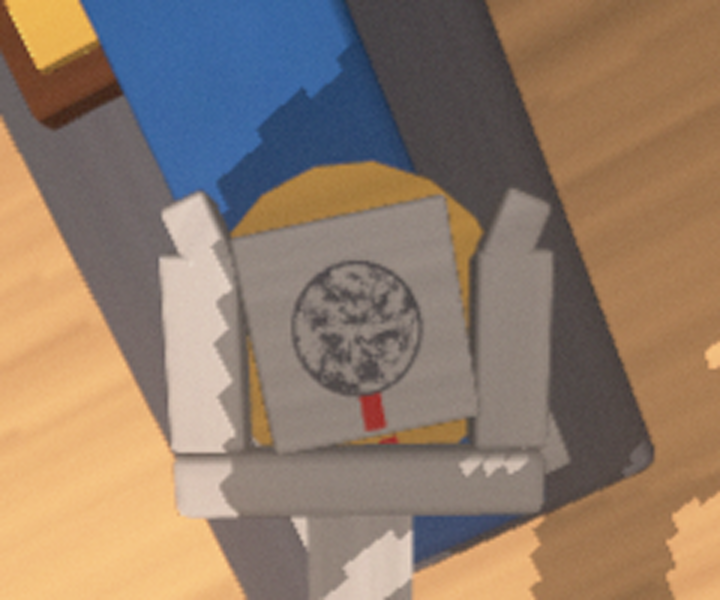

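The nut lags the spanner by ~11° and the washer by another ~5° (ticks at (373,415) and (388,440)), i.e. washer about 0.6 rad past the bite; go 7° further.

Request:
send_rows([
  [[1,0.011,0.02,0,-0.06],[1,0.024,0.042,0,-0.12],[1,0.024,0.042,0,-0.12],[1,0.024,0.042,0,-0.12]],
])

```text
t: 18.53
tool_pos: [0.5068, 0.1734, 0.0716]
orientation: [3.005, -0.913, -0.002]
force: [-3.3, -2.4, -1.4]
opening: 0.0189
gripper_force: 55.0
```

```bash
python3 - <<'E'
from h import *
f=np.load("w7.npz"); K,T=f["K"],f["T"]
g=lambda x,y,z: ray(160+(x+.5)/3-.5,(y+.5)/3-.5,K,T,z)[:2]
N=np.array([g(*c,0.068) for c in [(235,240),(443,197),(478,413),(282,452)]])
e=np.roll(N,-1,0)-N; print("nut",N.mean(0),np.linalg.norm(e,axis=1),np.degrees(np.arctan2(e[:,1],e[:,0]))%90-90)
o=np.array([.574,.130])
for n,c,z in (("nuttick",(373,415),.068),("washtick",(388,440),.05)): q=o-g(*c,z); print(n,np.degrees(np.arctan2(q[1],q[0])),np.linalg.norm(q))
E
python3 st.py
```

```text
nut [0.57340363 0.12953497] [0.0286983  0.02907438 0.0285667  0.02917618] [-15.72151184 -15.5088185  -15.51889798 -15.25076138]
nuttick -14.59088899162242 0.012406531674818042
washtick -10.20408376221421 0.018343482096343792
18.5333 [0.5068 0.1734 0.0716] q6 2.395 yaw -33.81 F [-3.28 -2.4  -1.43] M [-0.321  0.788  0.155] 0.0189 55.02 j6 0.643
```

Request:
send_rows([
  [[1,-0.014,-0.024,0,0.07],[1,-0.027,-0.05,0,0.14],[1,-0.04,-0.078,0,0.217],[1,-0.04,-0.078,0,0.217],[1,-0.04,-0.078,0,0.217]],
])

```text
t: 18.95
tool_pos: [0.5002, 0.1581, 0.0725]
orientation: [-3.088, 0.573, -0.002]
force: [-0.2, -0.2, -2.0]
opening: 0.0195
gripper_force: 55.0
```

```bash
python3 st.py
```

```text
18.95 [0.5002 0.1581 0.0725] q6 2.146 yaw -21.04 F [-0.19 -0.2  -1.97] M [0.043 0.067 0.044] 0.0195 54.99 j6 -0.75
```

Unloaded. Retract along the spanner's axis, then check the nut.

Request:
send_rows([
  [[1,-0.03,0.012,0,0],[1,-0.07,0.027,0,0],[1,-0.11,0.042,0,0],[1,-0.15,0.058,0,0],[1,-0.19,0.073,0,0],[1,-0.23,0.088,0,0],[1,-0.26,0.1,0,0],[1,-0.26,0.1,0.1,0],[1,-0.26,0.1,0.25,0],[1,-0.26,0.1,0.4,0],[1,-0.26,0.1,0.4,0],[1,-0.26,0.1,0.4,0]],
])

```text
t: 19.95
tool_pos: [0.4489, 0.1787, 0.1543]
orientation: [-3.087, 0.571, -0.007]
force: [-0.4, -0.0, -2.0]
opening: 0.0195
gripper_force: 55.0
```

```bash
python3 - <<'E'
from h import *
import time
s=telemetry.read_state(); p,d,K,T,c=cam("wrist"); np.savez("w8.npz",p=p,d=d,K=K,T=T)
hsv=cv2.cvtColor(p,cv2.COLOR_BGR2HSV)
r=cv2.inRange(hsv,(0,150,90),(8,255,255))|cv2.inRange(hsv,(172,150,90),(180,255,255))
o=np.array([.5738,.1299]); n,l,st,c=cv2.connectedComponentsWithStats(r)
for i in range(1,n):
    if st[i,4]>3:
        for z in (.068,.05):
            q=o-ray(*c[i],K,T,z)[:2]; 
            if np.linalg.norm(q)<.05: print(c[i],st[i,4],z,np.degrees(np.arctan2(q[1],q[0])).round(1),np.linalg.norm(q).round(4))
p,d,K,T,c=cam("top"); np.savez("t8.npz",p=p,d=d,K=K,T=T)
E
python3 st.py
```

```text
[283.54285714  35.88571429] 35 0.068 -18.9 0.0116
[283.54285714  35.88571429] 35 0.05 -17.6 0.0084
[284.     56.375] 40 0.068 -19.1 0.0231
[284.     56.375] 40 0.05 -18.7 0.0208
20.05 [0.4468 0.178  0.1511] q6 2.209 yaw -20.96 F [-0.59 -0.22 -2.43] M [0.04  0.038 0.001] 0.0191 54.99 j6 0.005
```

The washer stands about 42° (0.74 rad) past the bite, with the nut aligned. Return the spanner to the mat.

Request:
send_rows([
  [[1,0,-0.1,0,0.03],[1,0.01,-0.25,0,0.1],[1,0.02,-0.42,0,0.16],[1,0.03,-0.6,0,0.22],[1,0.04,-0.78,0,0.28],[1,0.05,-0.93,0,0.34],[1,0.06,-1,0,0.4],[1,0.06,-1,0,0.448],[1,0.06,-1,0,0.448]],
])

```text
t: 20.8
tool_pos: [0.4582, -0.0228, 0.1499]
orientation: [-3.137, -0.162, 0.006]
force: [-0.4, -0.2, -2.1]
opening: 0.0194
gripper_force: 55.0
```

Request:
send_rows([
  [[1,0,-0.1,0,0],[1,0.02,-0.25,0,0],[1,0.04,-0.42,0,0],[1,0.06,-0.6,0,0],[1,0.08,-0.78,0,0],[1,0.1,-0.93,0,0],[1,0.12,-1,0,0],[1,0.12,-1,0,0]],
])

```text
t: 21.47
tool_pos: [0.4831, -0.224, 0.1505]
orientation: [-3.137, -0.155, 0.003]
force: [-0.4, -0.9, -3.5]
opening: 0.0194
gripper_force: 55.0
```

Request:
send_rows([
  [[1,0,-0.15,0,0],[1,0,-0.35,0,0],[1,0,-0.55,0,0],[1,0,-0.68,0,0],[1,0,-0.725,-0.05,0],[1,0,-0.725,-0.2,0],[1,0,-0.725,-0.35,0],[1,0,-0.725,-0.48,0],[1,0,-0.725,-0.55,0],[1,0,-0.725,-0.58,0],[1,0,-0.725,-0.58,0],[1,0,-0.725,-0.58,0]],
])

```text
t: 22.47
tool_pos: [0.4843, -0.3667, 0.0369]
orientation: [3.137, 0.163, 0.001]
force: [0.4, 0.9, -1.1]
opening: 0.019
gripper_force: 55.0
```

```bash
python3 st.py
```

```text
22.4667 [ 0.4843 -0.3667  0.0369] q6 0.735 yaw 5.94 F [ 0.38  0.93 -1.11] M [ 0.012  0.047 -0.014] 0.019 54.99 j6 0.018
```

Request:
send_rows([
  [[1,0,0,-0.025,0],[1,0,0,-0.045,0],[1,0,0,-0.058,0],[1,0,0,-0.064,0],[1,0,0,-0.064,0],[1,0,0,-0.064,0]],
])

```text
t: 22.97
tool_pos: [0.4836, -0.3671, 0.0234]
orientation: [3.137, 0.162, 0.0]
force: [-0.5, 0.0, -3.0]
opening: 0.0192
gripper_force: 55.0
```

```bash
python3 st.py
```

```text
22.9667 [ 0.4836 -0.3671  0.0234] q6 0.734 yaw 5.9 F [-0.5   0.04 -2.95] M [-0.024 -0.007  0.03 ] 0.0192 54.99 j6 0.001
```

Request:
send_rows([
  [[1,0,0,-0.004,0],[1,0,0,-0.008,0],[1,0,0,-0.008,0],[1,0,0,-0.008,0]],
])

```text
t: 23.3
tool_pos: [0.4837, -0.3672, 0.0232]
orientation: [3.137, 0.162, 0.0]
force: [-5.1, 4.3, 11.6]
opening: 0.0196
gripper_force: 55.0
```

```bash
python3 st.py
```

```text
23.3 [ 0.4837 -0.3672  0.0232] q6 0.734 yaw 5.91 F [-5.12  4.28 11.64] M [0.791 1.063 0.081] 0.0196 54.99 j6 0.0
```

Down on the mat (11 N). Open gently and rise.

Request:
send_rows([
  [[0.4,0,0,0,0],[0.2,0,0,0,0],[0,0,0,0,0],[0,0,0,0,0],[0,0,0,0,0],[0,0,0,0,0],[0,0,0,0.1,0],[0,0,0,0.3,0],[0,0,0,0.5,0],[0,0,0,0.7,0],[0,0,0,0.8,0],[0,0,0,0.8,0],[0,0,0,0.8,0]],
])

```text
t: 24.38
tool_pos: [0.4845, -0.3678, 0.1837]
orientation: [3.135, 0.162, 0.004]
force: [0.3, 0.9, -0.6]
opening: 0.0462
gripper_force: 0.0
```

```bash
python3 - <<'E'
from h import *
p,d,K,T,c=cam("wrist"); cv2.imwrite("pics/w9.png",p); P=pts(d,K,T)
hsv=cv2.cvtColor(p,cv2.COLOR_BGR2HSV)
m=cv2.inRange(hsv,(100,130,50),(125,255,255))
n,l,s,c=cv2.connectedComponentsWithStats(m); i=1+np.argmax(s[1:,4]); v,u=np.nonzero(l==i)
Q=P[v,u]; print("sleeve height",np.percentile(Q[:,2],[5,50,95]),cv2.minAreaRect((Q[:,:2]*1000).astype(np.float32)))
E
python3 st.py
```

```text
sleeve height [0.01629085 0.01748974 0.01859025] ((490.38116455078125, -365.93133544921875), (148.28182983398438, 17.13492774963379), 6.262115478515625)
24.4333 [ 0.4835 -0.367   0.1815] q6 0.734 yaw 5.91 F [-0.54  0.32 -0.93] M [ 0.012 -0.022  0.012] 0.0465 0.0 j6 0.001
```

View pics/w9.png

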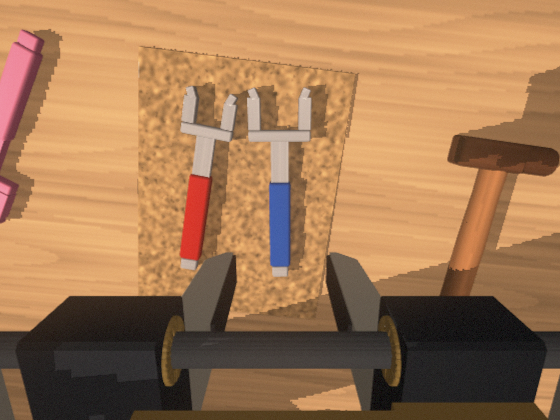

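The blue spanner lies flat on the mat (sleeve at (280,225), top at 17.5 mm), clear of the red spanner. The fingers are free of it, so I'll hand the job in.

```bash
python3 -c "
from plant import order
print(order.close_job())"
```

```text
the job is handed in; nothing more can be done
None
```

I ran the nut down with the fingers to the bite, then tightened it with the blue spanner to about 0.74 rad (42°) past it. The spanner lies flat on its mat again, nothing else was seen to move, and the job is handed in at about 24 s; no verdict came back.

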